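# Lower a ratchet hold-down onto a board

## Robot

A 6-joint arm with a two-finger parallel gripper is mounted at the origin on the work surface. World frame = base frame: x ahead of the robot, y to its left, z up, the work surface at z = 0. Lengths are in m, angles in rad, forces in N, time in s.
With the tool pointing down it reaches from about 0.25 to 0.775 m from the base axis. Payload 4 kg.
Tool frame: the origin (TCP) lies between the finger pads; the fingertips stand 14 mm ahead of it and the grasp point (between the pads) lies 5 mm behind it; z points along the fingers, y is the direction in which the jaws open and shut (so a half turn about z gives the same grasp; the last joint's range is limited). The gripper opens to 94 mm and grips with 3 to 60 N. Pads are 16 mm wide; open, the fingers measure 119 mm over their backs; the gripper's body (75 mm by 177 mm) begins 78 mm behind the grasp point.
Start: joints at [-1.36, 0.087, 1.371, -0, 1.684, -0.103], TCP at [0.17, -0.523, 0.22] pointing down, gripper open.
Joint ranges: [-3.1, 3.1], [-0.76, 2.03], [0.27, 2.55], [-1.08, 4.22], [0.17, 2.65], [-2.57, 2.57]. Speed limits (rad/s): [2.79, 2.79, 3.14, 3.14, 3.14, 3.14].

## Interface

Orientations are given as [roll, pitch, yaw] about the fixed x, y, z axes, in that order (R = Rz(yaw) Ry(pitch) Rx(roll)).
In Python, from bench import robot, cams, spotter gives the robot as it stands.
- The arm moves only by the shell command python3 -m inch 'ROWS'. ROWS is JSON, a list of rows, each an object of numbers: "grip": the opening, from 0 (shut) to 1 (fully open); "dx", "dy", "dz": the shift along the tool's x, y, z in units of 25 mm (1.0 is 25 mm); "rx", "ry", "rz": the turn, a rotation vector about the tool's x, y, z in units of 5 degrees (1.0 is 5 degrees). A call has 1 to 12 rows; each row shifts and turns the pose as measured when the row begins, along the tool's axes as they then stand; what a row does not reach is not made up. A row lasts 1/8 s, in which the tool goes at most 62.5 mm and 10.7 degrees, less where a joint would pass 70% of its speed; a pose out of reach is approached as far as the arm can. A call is refused whole if a number of a shift passes 1 or a number of a turn 1, either way. A call with a gripper value outside its range is refused whole. The fingers move at their own pace and stop on an object; the grip force is fixed at half the most. Time passes only in rows, so rows that do not move let the fingers close. It gives the time, the measured TCP pose, the force and the opening at its end, in the units of the state.
- robot.get_obs(): the state, without advancing time (a new reading comes with each control period).
- cams.snapshot(name): name is "side" or "top"; returns a dict with "frame" (420x560x3 uint8, red, green, blue), "intrinsics" (3x3 intrinsics, pixels), "k1" (the pictures are not rectified: a ray, as slopes to the right and down, at radius r is drawn at 1 + k1 r^2 times it, then the intrinsics apply), "eye" and "orientation" of the camera in the world. Camera axes: x right, y up, looking along -z (the intrinsics and any distortion apply to the point x, -y, -z); pixel columns grow to the right and rows downward; lengths in m; the calibration is good to about 2 mm. A picture is of the moment at which its call begins. There is no depth.
- robot.close_job(): hands the job in, once; it reports no verdict.
Trained networks look in a picture, given as the dict that the camera call returned (one of the last four; its "shot" number tells which), for a name from the list of things; names that differ only in an ending like _2 or _b are one class to them, and where a whole thing is asked for, a point or a joint stands for the part that bears it (a point fixed in the world has none). Each returns a list of dicts, best first, with "score" (0 to 1); they miss things now and then, are a little off and sometimes report something else, mostly with a low value. They report only what shows in the picture. A call takes as long as a camera call.
- spotter.regions_of(picture, query): "pixels" (420x560 bool, what is visible of it) and "extent" ([left, top, right, bottom] in pixels, round what is visible of it).
- spotter.place_of(picture, query): "pixel" ([column, row] in pixels: a listed point, or the origin of a listed thing).
The state is a dict: "time": time; "joint_positions": joint angles; "qvel": joint speeds; "joint_torque": joint torques, N m; "tool_pos": TCP position; "ee_rot": TCP orientation; "wrist_force": force on the tool from outside, world axes, zero at the start; "wrist_torque": the same for the moment, N m; "width": finger opening in m.
Only numpy, scipy, OpenCV 4.12 (cv2) and the standard library are available. Lean on these libraries where they do the work, as an engineer would, in place of code of your own. Each camera call takes 0.05 s, during which the arm holds its last target.

## Task

The hold-down's arm is propped up by its ratchet above the board. Press the pawl's thumb pad all the way down so that the pawl clicks over and stays clear of the teeth, then push the arm down until its rubber foot rests on the board, and let go. Only press and push, lift nothing, do not force the arm against the pawl, and leave the board and the things around it where they are.

Things in the scene. Friction and masses are not known exactly. Their poses are not given: they have to be found in the camera images.
- holddown: Bare aluminium and steel hold-down, fixed to the bench. Origin: bench top, under the arm's hinge. x: level, towards the arm's free end and the board; pawl and thumb pad are on the -x side; z up. Base plate x -163 to 60 mm, 100 mm wide, 12 mm thick. Two cheeks at the hinge: 44 mm in x, 42 mm overall in y, up to z 110. Arm hinge: x 0, z 95; pawl pivot: x -43, z 45, both along y.
- clamp_arm (a joint): Arm's angle above level, rad; starts at 0.56 to 1.08. 0 = level, foot on the board; stop at 1.25. Steel arm 18 mm wide, rubber push plate at its end, toothed quadrant (radius 52 mm, a tooth per 0.34 rad) behind the hinge. With the pawl in, it drops by 0.2 at most, then is blocked (do not force it). With the pawl clear its stiff hinge holds it where it is left; some 4 to 8 N on the plate push it down.
- clamp_push (a point): Middle of the top face of the arm's black rubber push plate (56 mm along the arm, 44 mm wide, 12 mm thick): 187 mm from the hinge along the arm and 12 mm above the arm's centre line. Axes turn with the arm: x along the arm outward, z out of the plate's top. With the arm level it is 107 mm above the bench; at 1.0 rad about 259 mm.
- clamp_hinge (a point): Point on the arm's hinge axis, 95 mm above the bench, midway between the cheeks. Axes turn with the arm: x along the arm outward, y along the hinge axis.
- clamp_foot (a point): Centre of the underside of the arm's round rubber foot (34 mm diameter), 145 mm out from the hinge along the arm and 50 mm below the arm's centre line. It meets the board's top, 45 mm above the bench, when the arm is level.
- pawl (a joint): Turn of the pawl, rad: 0 = its nose between the teeth, as it starts, 0.40 = fully clear, at its stop. It has an over-centre spring: short of 0.24 it springs back into the teeth, beyond 0.24 it snaps on to 0.40 and stays there without being held. Pressing it takes up to about 12 N on the pad at first, less as it moves.
- pawl_pad (a point): Middle of the top of the pawl's dark steel thumb pad (40 by 40 mm, 6 mm thick), on the unit's centre line at x -124, z 88 mm of the hold-down when the nose is in the teeth. Pressed, it swings about the pivot: sinks about 35 mm in all (to z 53) and shifts 10 mm to -x. A steel hook 7 mm thick rises between pad and teeth, x -67 to -85, up to z 104.
- pawl_pivot (a point): Point on the pawl's pivot axis, x -43, z 45 mm of the hold-down.
- board: Loose wooden board 90 mm (its x) by 280 mm (its y), 45 mm thick, 0.6 kg, lying flat on the bench under the arm's end, across the arm. Origin: centre of its underside. It stays where it is.
- glue_jar: Bystander: closed jar, 56 mm diameter, 90 mm high. Origin: centre of its underside.
- tape_measure: Bystander: grey tape measure, 68 by 36 mm, 64 mm high. Origin: centre of its underside.
- screwdriver: Bystander: screwdriver 190 mm long lying on the bench along its x. Origin: under its middle.

How it is judged:
On the way, in this order (a step that is already met when the one before it is completed fails the run):
1. the pawl is pressed over to its stop while the arm is still up (value of joint pawl above 0.34 rad and value of joint clamp_arm above 0.4 rad), for 0.2 s.
2. the arm is pushed down onto the board by the fingers (value of joint clamp_arm below 0.03 rad and contact force between the fingers and clamp_arm above 0.5 N and value of joint pawl above 0.3 rad), for 0.05 s.
At the end, for the whole second after the job is handed in: The arm is down with its foot on the board (arm within 0.03 rad of level), the pawl is at its clear stop (over 0.34 rad), and the board lies flat within 15 mm of where it was (value of joint clamp_arm below 0.03 rad and value of joint pawl above 0.34 rad and distance of board from where it was at the start of the episode below 0.015 m and height (world z) of board below 0.006 m); the robot touches nothing.
It fails at once if the arm is lifted or forced over a tooth (its push plate moved over 55 mm) while the pawl is not clear (distance of clamp_push from where it was at the start of the episode above 0.055 m and value of joint pawl below 0.2 rad).
It fails at once if the arm is forced with over 80 N while the pawl is not clear (contact force between the fingers and clamp_arm above 80 N and value of joint pawl below 0.2 rad).
It fails at once if the arm is lifted higher than the ratchet held it (value of joint clamp_arm above 1.18 rad).
It fails at once if the board is lifted or shoved away (distance of board from where it was at the start of the episode above 0.03 m or height (world z) of board above 0.015 m).
It fails at once if a bystander is knocked, carried or moved more than 20 mm (distance of any of glue_jar, tape_measure, screwdriver from where it was at the start of the episode above 0.02 m).
It also fails if it takes over 48 s, if anything falls off the work surface, if the arm or the gripper's body presses on something with over 40 N, if the wrist force passes 120 N, or if a joint passes its speed limit or range.

## Working session

There is one attempt and no reset: what is moved stays moved. The work goes in short steps, Python scripts to look and compute and a shell command to move; the robot and the scene stay as the last step left them, time stands still between calls to the robot, and variables do not carry over. Pictures are saved under pics/ and viewed, and the job is handed in when it is done.

```bash
ls; mkdir -p pics; cat > h.py <<'E'
import numpy as np, cv2
from bench import robot, cams, spotter
from scipy.spatial.transform import Rotation as R
def Rm(o):
    o=np.array(o,float)
    if o.shape==(3,3): return o
    if o.shape==(4,): return R.from_quat(o).as_matrix()
    return R.from_euler('xyz',o).as_matrix()
def ray(s,px):
    K=np.array(s['intrinsics']);d=cv2.undistortPoints(np.array([[px]],float),K,np.array([s['k1'],0,0,0,0.]))[0,0]
    v=Rm(s['orientation'])@np.array([d[0],-d[1],-1]);return np.array(s['eye']),v/np.linalg.norm(v)
def atz(s,px,z):
    e,v=ray(s,px);return e+v*(z-e[2])/v[2]
def tri(s1,p1,s2,p2):
    e1,v1=ray(s1,p1);e2,v2=ray(s2,p2)
    A=np.stack([v1,-v2],1);t=np.linalg.lstsq(A,e2-e1,rcond=None)[0]
    a=e1+t[0]*v1;b=e2+t[1]*v2;return (a+b)/2,np.linalg.norm(a-b)
def proj(s,P):
    c=Rm(s['orientation']).T@(np.array(P)-np.array(s['eye']))
    x,y=c[0]/-c[2],-c[1]/-c[2];f=1+s['k1']*(x*x+y*y);K=np.array(s['intrinsics'])
    return K[0,0]*x*f+K[0,2],K[1,1]*y*f+K[1,2]
def save(s,n): cv2.imwrite('pics/'+n,s['frame'][:,:,::-1])
E
python3 - <<'E'
from h import *
np.set_printoptions(precision=4,suppress=True)
S=cams.snapshot('side');T=cams.snapshot('top')
save(S,'s0.png');save(T,'t0.png')
print(S['eye'],S['orientation'],T['eye'],T['orientation'],S['k1'])
for q in ['clamp_push','clamp_hinge','clamp_foot','pawl_pad','pawl_pivot','holddown','board','glue_jar','tape_measure','screwdriver']:
    a=spotter.place_of(S,q);b=spotter.place_of(T,q)
    print(q,[(np.round(x['pixel']),round(x['score'],2)) for x in a[:2]],[(np.round(x['pixel']),round(x['score'],2)) for x in b[:2]],end=' ')
    if a and b: print(*tri(S,a[0]['pixel'],T,b[0]['pixel']))
    else: print()
print(robot.get_obs())
E
```

```text
pics
[0.3857 0.3756 0.6523] [ 0.6822 -0.0161 -2.6052] [ 0.4435 -0.0066  0.9735] [ 0.1811 -0.0033 -1.5862] -0.12936022294418453
clamp_push [(array([305., 152.]), 0.6)] [(array([283., 230.]), 0.94), (array([356., 253.]), 0.74)] [ 0.5577 -0.0122  0.2514] 4.0077755352020226e-05
clamp_hinge [(array([327., 185.]), 0.68)] [(array([326., 248.]), 0.35)] [ 0.5445 -0.0908  0.1144] 0.00011059783106609967
clamp_foot [(array([290., 194.]), 0.87)] [(array([261., 234.]), 0.93), (array([415., 177.]), 0.4)] [0.5596 0.0228 0.1942] 0.0019572547278089627
pawl_pad [(array([358., 148.]), 0.58)] [(array([398., 254.]), 0.84), (array([260., 235.]), 0.57)] [ 0.5368 -0.223   0.0985] 0.005002254598664483
pawl_pivot [(array([360., 152.]), 0.58)] [(array([352., 251.]), 0.86)] [ 0.5213 -0.1287  0.1794] 0.02085423609015987
holddown [(array([322., 219.]), 0.71)] [(array([328., 252.]), 0.81), (array([334., 309.]), 0.49)] [ 0.5491 -0.1045  0.0009] 0.003018963436027143
board [(array([269., 268.]), 0.85)] [(array([258., 237.]), 0.66), (array([336., 303.]), 0.62)] [ 0.5835  0.0382 -0.0119] 0.0035147870934564276
glue_jar [(array([376., 237.]), 0.85)] [(array([337., 303.]), 0.63)] [ 0.4428 -0.1211 -0.0018] 0.008919911626936275
tape_measure [(array([274., 193.]), 0.97)] [(array([333., 192.]), 0.78)] [ 0.6747 -0.1231 -0.0152] 0.011672405798394653
screwdriver [(array([296., 131.]), 0.71)] [(array([416., 179.]), 0.88)] [ 0.7011 -0.2887  0.017 ] 0.008930692254605938
{'time': 1.1, 'joint_positions': array([-1.3601,  0.0872,  1.3707, -0.    ,  1.6836, -0.1031]), 'qvel': array([-0.0003, -0.001 ,  0.0017,  0.0021, -0.0006, -0.0023]), 'joint_torque': array([  0.0011, -34.0049, -30.2606,   0.0718,   0.0236,   0.    ]), 'tool_pos': array([ 0.1698, -0.5232,  0.2195]), 'ee_rot': array([3.1414, 0.    , 0.3138]), 'wrist_force': array([ 0.5092, -0.6316, -0.3368]), 'wrist_torque': array([0.001 , 0.0229, 0.0442]), 'width': 0.09403013498740731}
```

View pics/s0.png

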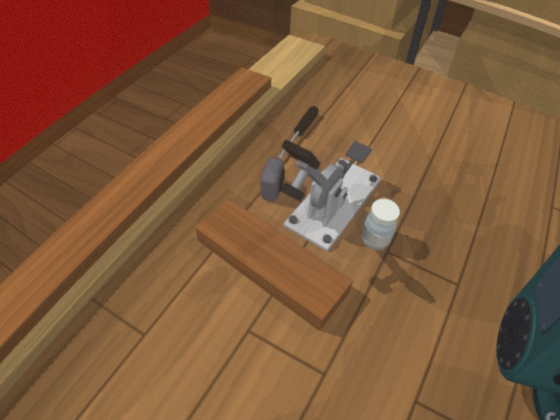

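View pics/t0.png

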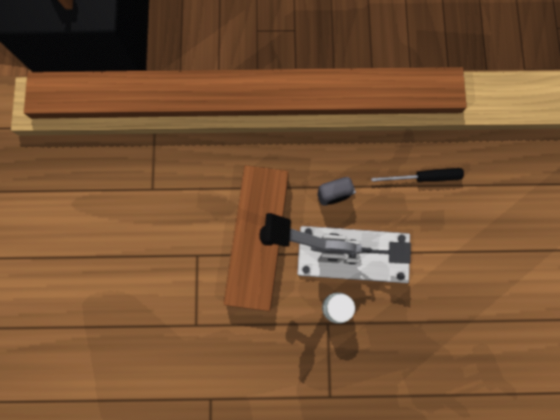

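The side view shows the arm up (plate at ~(300,153)), the pad at (358,151) and the jar at (380,225). In the top view, the base plate corners are about (303,227), (411,233), (409,283) and (299,279), the pad is at (399,252), and the push plate is at (277,230). I'll fit the unit's frame from the plate and check it by reprojection.

```bash
python3 - <<'E'
from h import *
np.set_printoptions(precision=4,suppress=True)
S=cams.snapshot('side');T=cams.snapshot('top')
c=[(303,227),(411,233),(409,283),(299,279)]
P=np.array([atz(T,p,.012) for p in c]);print(P)
print('lens',[np.linalg.norm(P[i]-P[(i+1)%4]) for i in range(4)])
cs=[(284,225),(329,247),(381,181),(345,164)]
print('side',np.array([atz(S,p,.012) for p in cs]))
def upd(M,s,n):
    f=s['frame'][:,:,::-1].copy();
    for p in M: cv2.circle(f,tuple(int(round(v)) for v in proj(s,p)),2,(0,255,0),-1)
    return f
# fit pose: x,y,yaw,arm from spotter + corners
from scipy.optimize import least_squares
def W(q,p): 
    cy,sy=np.cos(q[2]),np.sin(q[2]);return np.array([q[0]+cy*p[0]-sy*p[1],q[1]+sy*p[0]+cy*p[1],p[2]])
def armp(q,p):
    c,s=np.cos(q[3]),np.sin(q[3]);return W(q,(c*p[0]-s*p[2],p[1],.095+s*p[0]+c*p[2]))
loc=[(.060,.05,.012),(-.163,.05,.012),(-.163,-.05,.012),(.06,-.05,.012)]
# top: corner order: left-top = +x end, world+x side = local -y (x local=+y world)
loct=[(.060,-.05,.012),(-.163,-.05,.012),(-.163,.05,.012),(.06,.05,.012)]
def pl(s,n):
    r=spotter.place_of(s,n); return r[0]['pixel'] if r else None
obs=[]
for p,l in zip(c,loct): obs.append((T,p,lambda q,l=l:W(q,l),1))
locs=[(.060,-.05,.012),(.06,.05,.012),(-.163,.05,.012),(-.163,-.05,.012)]
for p,l in zip(cs,locs): obs.append((S,p,lambda q,l=l:W(q,l),1))
for s in(S,T):
  obs.append((s,pl(s,'clamp_push'),lambda q:armp(q,(.187,0,.012)),.7))
  obs.append((s,pl(s,'clamp_foot'),lambda q:armp(q,(.145,0,-.05)),.7))
  obs.append((s,pl(s,'pawl_pad'),lambda q:W(q,(-.124,0,.088)),.7))
res=lambda q:np.concatenate([(np.array(proj(s,f(q)))-p)*w for s,p,f,w in obs])
r=least_squares(res,[.545,-.09,1.5,.8],loss='soft_l1');q=r.x
print(q);print(res(q).reshape(-1,2).round(1))
print('push',armp(q,(.187,0,.012)),'pad',W(q,(-.124,0,.088)),'foot',armp(q,(.145,0,-.05)),'hook',W(q,(-.076,0,.104)))
M=[W(q,l) for l in loct]+[armp(q,(.187+a,b,.012)) for a in(-.028,.028) for b in(-.022,.022)]+[W(q,(-.124+a,b,.088)) for a in(-.02,.02) for b in(-.02,.02)]+[armp(q,(.145,0,-.05)),W(q,(0,0,.095))]
A=np.hstack([upd(M,S,0)[90:270,230:430],upd(M,T,0)[140:320,230:430]])
cv2.imwrite('pics/fit.png',cv2.resize(A,(800,360)))
np.save('q.npy',q)
E
```

```text
[[ 0.6009 -0.0549  0.012 ]
 [ 0.5853 -0.2741  0.012 ]
 [ 0.4846 -0.2637  0.012 ]
 [ 0.4959 -0.0444  0.012 ]]
lens [np.float64(0.2197903702817639), np.float64(0.1012157478771875), np.float64(0.21954355078554552), np.float64(0.10547390273315115)]
side [[ 0.5996 -0.0452  0.012 ]
 [ 0.5043 -0.0447  0.012 ]
 [ 0.4823 -0.2504  0.012 ]
 [ 0.5681 -0.2556  0.012 ]]
[ 0.548  -0.106   1.4832  0.9521]
[[-2.1 -1. ]
 [-0.6  0.8]
 [ 0.2  0.3]
 [-1.4 -3.8]
 [-0.2 -2.7]
 [-0.3  1.3]
 [ 1.6 -4.3]
 [-3.2 -7.4]
 [ 0.5  0.9]
 [ 3.2 -0.5]
 [ 2.   0.9]
 [-0.8  0.6]
 [ 0.8 -0.2]
 [ 2.6 -0.7]]
push [ 0.5567 -0.0077  0.2543] pad [ 0.5372 -0.2295  0.088 ] foot [0.559  0.0184 0.1841] hook [ 0.5414 -0.1817  0.104 ]
```

View pics/fit.png

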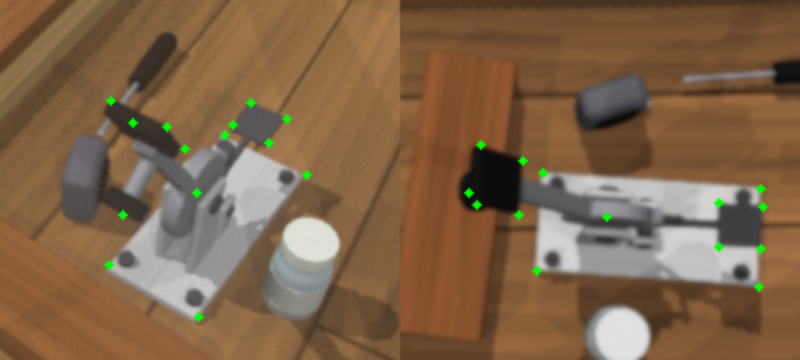

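```bash
cat >> h.py <<'E'
def W(q,p): 
    cy,sy=np.cos(q[2]),np.sin(q[2]);return np.array([q[0]+cy*p[0]-sy*p[1],q[1]+sy*p[0]+cy*p[1],p[2]])
def armp(q,p,a=None):
    a=q[3] if a is None else a
    c,s=np.cos(a),np.sin(a);return W(q,(c*p[0]-s*p[2],p[1],.095+s*p[0]+c*p[2]))
def need(target,yaw=None):
    o=robot.get_obs();p=np.array(o['tool_pos']);M=Rm(o['ee_rot'])
    print('t',o['time'],'pos',p.round(4),'rot',np.round(o['ee_rot'],3),'F',np.round(o['wrist_force'],1),'w',o['width'])
    print('tool units dx,dy,dz:',(M.T@(np.array(target)-p)/.025).round(2))
    if yaw is not None:
        rv=R.from_matrix(M.T@Rm([np.pi,0,yaw])).as_rotvec();print('turn units',(np.degrees(rv)/5).round(2))
E
python3 - <<'E'
from h import *
q=np.load('q.npy')
t=W(q,(-.128,0,0));t[2]=.088+.03+.014;print(t)
need(t,q[2])
# plan: even world translation + turn over 15 rows
o=robot.get_obs();p0=np.array(o['tool_pos']);y0=o['ee_rot'][2];n=16
t[2]=.18
for i in range(n):
    y=y0+(q[2]-y0)*i/n; M=Rm([np.pi,0,y]); print((M.T@(t-p0)/n/.025).round(2),round(-np.degrees(q[2]-y0)/n/5,2))
E
```

```text
[ 0.536823   -0.23348843  0.132     ]
t 1.5 pos [ 0.1698 -0.5232  0.2195] rot [3.141 0.    0.314] F [-1.1  0.2 -0.2] w 0.09379745251303179
tool units dx,dy,dz: [17.54 -6.49  3.5 ]
turn units [  0.    0.  -13.4]
[ 1.1  -0.41  0.1 ] -0.84
[ 1.12 -0.32  0.1 ] -0.84
[ 1.14 -0.24  0.1 ] -0.84
[ 1.16 -0.16  0.1 ] -0.84
[ 1.17 -0.07  0.1 ] -0.84
[1.17 0.01 0.1 ] -0.84
[1.16 0.1  0.1 ] -0.84
[1.15 0.18 0.1 ] -0.84
[1.14 0.27 0.1 ] -0.84
[1.12 0.35 0.1 ] -0.84
[1.09 0.43 0.1 ] -0.84
[1.05 0.51 0.1 ] -0.84
[1.01 0.58 0.1 ] -0.84
[0.97 0.66 0.1 ] -0.84
[0.92 0.72 0.1 ] -0.84
[0.86 0.79 0.1 ] -0.84
```

```bash
python3 -m inch '[{"grip":0,"dx":0.9,"dy":-0.35,"rz":-0.8},{"grip":0,"dx":0.9,"dy":-0.3,"rz":-0.8},{"grip":0,"dx":0.95,"dy":-0.2,"rz":-0.8},{"grip":0,"dx":0.95,"dy":-0.15,"rz":-0.8},{"grip":0,"dx":0.95,"dy":-0.05,"rz":-0.8},{"grip":0,"dx":0.95,"rz":-0.8},{"grip":0,"dx":0.95,"dy":0.1,"rz":-0.8},{"grip":0,"dx":0.95,"dy":0.2,"rz":-0.8},{"grip":0,"dx":0.95,"dy":0.3,"rz":-0.8},{"grip":0,"dx":0.95,"dy":0.35,"rz":-0.8}]'
python3 - <<'E'
from h import *
q=np.load('q.npy');t=W(q,(-.128,0,0));t[2]=.132
need(t,q[2])
E
```

```text
t 1.5 pos [ 0.1698 -0.5232  0.2195] rot [3.141 0.    0.314] F [-1.1  0.2 -0.2] w 0.09379745251303179
tool units dx,dy,dz: [17.54 -6.49  3.5 ]
turn units [  0.    0.  -13.4]invalid input at $[0]: expected keys grip, dx, dy, dz, rx, ry, rz
```

```bash
python3 -m inch '[{"grip":0,"dx":0.9,"dy":-0.35,"dz":0,"rx":0,"ry":0,"rz":-0.8},{"grip":0,"dx":0.9,"dy":-0.3,"dz":0,"rx":0,"ry":0,"rz":-0.8},{"grip":0,"dx":0.95,"dy":-0.2,"dz":0,"rx":0,"ry":0,"rz":-0.8},{"grip":0,"dx":0.95,"dy":-0.15,"dz":0,"rx":0,"ry":0,"rz":-0.8},{"grip":0,"dx":0.95,"dy":-0.05,"dz":0,"rx":0,"ry":0,"rz":-0.8},{"grip":0,"dx":0.95,"dy":0,"dz":0,"rx":0,"ry":0,"rz":-0.8},{"grip":0,"dx":0.95,"dy":0.1,"dz":0,"rx":0,"ry":0,"rz":-0.8},{"grip":0,"dx":0.95,"dy":0.2,"dz":0,"rx":0,"ry":0,"rz":-0.8},{"grip":0,"dx":0.95,"dy":0.3,"dz":0,"rx":0,"ry":0,"rz":-0.8},{"grip":0,"dx":0.95,"dy":0.35,"dz":0,"rx":0,"ry":0,"rz":-0.8}]'
python3 - <<'E'
from h import *
q=np.load('q.npy');t=W(q,(-.128,0,0));t[2]=.132
need(t,q[2])
E
```

```text
time: 2.75
tool_pos: [0.3668, -0.3733, 0.2196]
ee_rot: [3.141, 0.001, 1.031]
wrist_force: [0.5, 0.4, -0.4]
width: 0.0006
t 2.75 pos [ 0.3668 -0.3733  0.2196] rot [3.141e+00 1.000e-03 1.031e+00] F [ 0.5  0.4 -0.4] w 0.0005810912717761728
tool units dx,dy,dz: [8.3  2.96 3.5 ]
turn units [ 0.01  0.01 -5.18]
```

```bash
python3 -m inch '[{"grip":0,"dx":1,"dy":0.2,"dz":0,"rx":0,"ry":0,"rz":-0.7},{"grip":0,"dx":1,"dy":0.3,"dz":0,"rx":0,"ry":0,"rz":-0.7},{"grip":0,"dx":1,"dy":0.4,"dz":0,"rx":0,"ry":0,"rz":-0.7},{"grip":0,"dx":1,"dy":0.5,"dz":0.1,"rx":0,"ry":0,"rz":-0.7},{"grip":0,"dx":0.9,"dy":0.6,"dz":0.2,"rx":0,"ry":0,"rz":-0.7},{"grip":0,"dx":0.9,"dy":0.6,"dz":0.3,"rx":0,"ry":0,"rz":-0.7},{"grip":0,"dx":0.9,"dy":0.6,"dz":0.3,"rx":0,"ry":0,"rz":-0.6},{"grip":0,"dx":0.6,"dy":0.6,"dz":0.3,"rx":0,"ry":0,"rz":-0.5}]'
python3 - <<'E'
from h import *
q=np.load('q.npy');t=W(q,(-.128,0,0));t[2]=.132
need(t,q[2])
E
```

```text
time: 3.75
tool_pos: [0.5226, -0.2238, 0.19]
ee_rot: [3.138, 0.003, 1.51]
wrist_force: [0.1, -0.2, 0.1]
width: 0.0005
t 3.75 pos [ 0.5226 -0.2238  0.19  ] rot [3.138e+00 3.000e-03 1.510e+00] F [ 0.1 -0.2  0.1] w 0.0004953745092403656
tool units dx,dy,dz: [-0.35  0.58  2.32]
turn units [0.04 0.04 0.31]
```

```bash
python3 -m inch '[{"grip":0,"dx":-0.4,"dy":0.6,"dz":0.5,"rx":0,"ry":0,"rz":0.3},{"grip":0,"dx":0,"dy":0,"dz":0.8,"rx":0,"ry":0,"rz":0},{"grip":0,"dx":0,"dy":0,"dz":0.7,"rx":0,"ry":0,"rz":0},{"grip":0,"dx":0,"dy":0,"dz":0,"rx":0,"ry":0,"rz":0}]'
python3 - <<'E'
from h import *
q=np.load('q.npy');t=W(q,(-.128,0,0));t[2]=.102
need(t,q[2])
S=cams.snapshot('side');T=cams.snapshot('top')
A=np.hstack([S['frame'][90:270,230:430],T['frame'][140:320,280:480]])[:,:,::-1]
cv2.imwrite('pics/a1.png',cv2.resize(A,(800,360)))
E
```

```text
time: 4.25
tool_pos: [0.5391, -0.2338, 0.137]
ee_rot: [3.139, 0.003, 1.487]
wrist_force: [-0.2, 0.3, -0.2]
width: 0.0005
t 4.25 pos [ 0.5391 -0.2338  0.137 ] rot [3.139e+00 3.000e-03 1.487e+00] F [-0.2  0.3 -0.2] w 0.000542910822934708
tool units dx,dy,dz: [ 0.01 -0.1   1.4 ]
turn units [0.03 0.03 0.05]
```

View pics/a1.png

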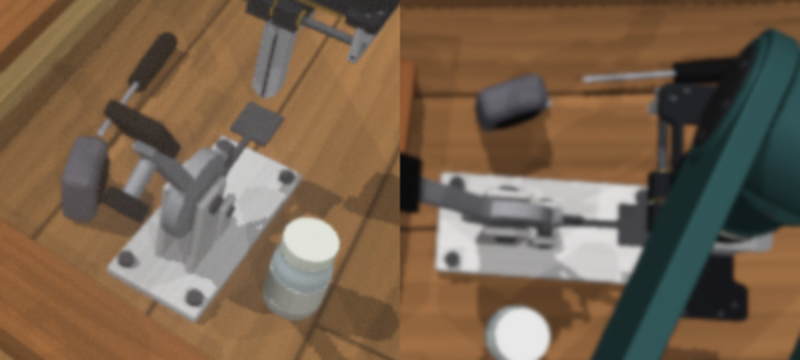

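The side view shows the shut fingertips at about (362,137), straight above the pad at (358,151), and clear of the jar. Next I press in stages.

```bash
python3 -m inch '[{"grip":0,"dx":0,"dy":0,"dz":0.8,"rx":0,"ry":0,"rz":0},{"grip":0,"dx":0,"dy":0,"dz":0.6,"rx":0,"ry":0,"rz":0},{"grip":0,"dx":0,"dy":0,"dz":0.3,"rx":0,"ry":0,"rz":0}]';  python3 -m inch '[{"grip":0,"dx":0,"dy":0,"dz":0.3,"rx":0,"ry":0,"rz":0}]'
```

```text
time: 4.72
tool_pos: [0.5427, -0.2374, 0.1022]
ee_rot: [3.127, 0.011, 1.487]
wrist_force: [-5.8, -1.2, 13.3]
width: 0.0005
time: 4.85
tool_pos: [0.5428, -0.2388, 0.0991]
ee_rot: [3.125, 0.015, 1.486]
wrist_force: [-8.4, 1.6, 18.7]
width: 0.0004
```

```bash
python3 -m inch '[{"grip":0,"dx":0,"dy":0,"dz":0.3,"rx":0,"ry":0,"rz":0}]';  python3 -m inch '[{"grip":0,"dx":0,"dy":0,"dz":0.3,"rx":0,"ry":0,"rz":0}]'
```

```text
time: 4.97
tool_pos: [0.5436, -0.2401, 0.0943]
ee_rot: [3.122, 0.018, 1.486]
wrist_force: [-0.9, -0.9, 2.9]
width: 0.0006
time: 5.1
tool_pos: [0.5443, -0.2412, 0.088]
ee_rot: [3.119, 0.02, 1.485]
wrist_force: [-0.7, -0.7, 2.2]
width: 0.0005
```

```bash
python3 -m inch '[{"grip":0,"dx":0,"dy":-0.15,"dz":0.3,"rx":0,"ry":0,"rz":0}]';  python3 -m inch '[{"grip":0,"dx":0,"dy":-0.1,"dz":0.3,"rx":0,"ry":0,"rz":0}]'
python3 - <<'E'
from h import *
S=cams.snapshot('side');T=cams.snapshot('top')
A=np.hstack([S['frame'][90:270,230:430],T['frame'][140:320,280:480]])[:,:,::-1]
cv2.imwrite('pics/a2.png',cv2.resize(A,(800,360)))
E
```

```text
time: 5.22
tool_pos: [0.5413, -0.2411, 0.0802]
ee_rot: [3.118, 0.02, 1.485]
wrist_force: [-0.5, -0.5, 0.1]
width: 0.0
time: 5.35
tool_pos: [0.5384, -0.2406, 0.0714]
ee_rot: [3.119, 0.019, 1.485]
wrist_force: [0.4, -0.4, 0.2]
width: 0.0005
```

View pics/a2.png

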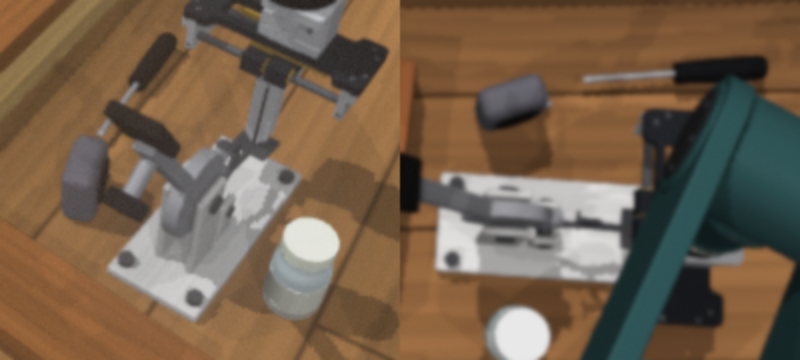

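The pad is down (side picture ~(358,163)), and the force fell to zero as it snapped away from the tip. I'll follow it to the stop, then retreat.

```bash
python3 -m inch '[{"grip":0,"dx":0,"dy":0,"dz":0.25,"rx":0,"ry":0,"rz":0}]'; python3 -m inch '[{"grip":0,"dx":0,"dy":0,"dz":0,"rx":0,"ry":0,"rz":0},{"grip":0,"dx":0,"dy":0,"dz":-0.8,"rx":0,"ry":0,"rz":0},{"grip":0,"dx":0,"dy":0,"dz":-1,"rx":0,"ry":0,"rz":0},{"grip":0,"dx":0,"dy":0,"dz":-1,"rx":0,"ry":0,"rz":0},{"grip":0,"dx":-0.3,"dy":0,"dz":-1,"rx":0,"ry":0,"rz":0},{"grip":0,"dx":-0.3,"dy":0,"dz":-1,"rx":0,"ry":0,"rz":0},{"grip":0,"dx":-0.5,"dy":0,"dz":-1,"rx":0,"ry":0,"rz":0},{"grip":0,"dx":0,"dy":0,"dz":-1,"rx":0,"ry":0,"rz":0},{"grip":0,"dx":0,"dy":0,"dz":-1,"rx":0,"ry":0,"rz":0},{"grip":0,"dx":0,"dy":0,"dz":-1,"rx":0,"ry":0,"rz":0}]'
python3 - <<'E'
from h import *
q=np.load('q.npy');t=armp(q,(.187,0,.012))-.025*np.array([np.cos(q[2]),np.sin(q[2]),0]);t[2]+=.014+.035
print(t);need(t,q[2])
S=cams.snapshot('side');T=cams.snapshot('top')
A=np.hstack([S['frame'][90:270,230:430],T['frame'][140:320,230:430]])[:,:,::-1]
cv2.imwrite('pics/a3.png',cv2.resize(A,(800,360)))
E
```

```text
time: 5.58
tool_pos: [0.5387, -0.2407, 0.0665]
ee_rot: [3.118, 0.019, 1.485]
wrist_force: [-6.3, 3.1, 30.4]
width: 0.0002
time: 6.82
tool_pos: [0.5313, -0.2628, 0.288]
ee_rot: [3.126, 0.013, 1.487]
wrist_force: [0.1, 0.2, -0.4]
width: 0.0005
[ 0.55447473 -0.03257852  0.30329375]
t 6.825 pos [ 0.5313 -0.2628  0.288 ] rot [3.126 0.013 1.487] F [ 0.1  0.2 -0.4] w 0.0005070150231303196
tool units dx,dy,dz: [ 9.25  0.17 -0.73]
turn units [0.18 0.15 0.05]
```

View pics/a3.png

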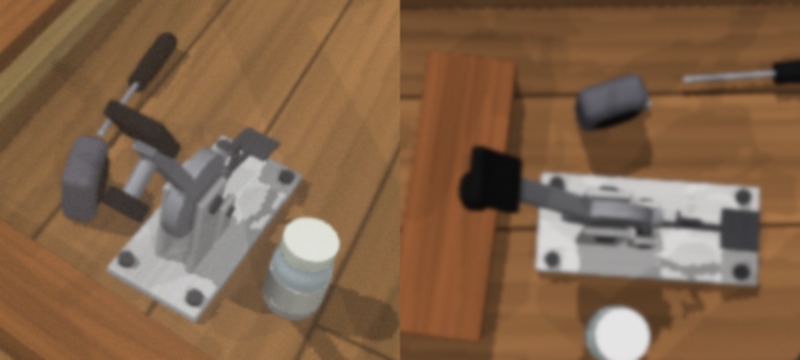

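The pawl stayed clear with the robot away: the pad is down at side (356,162), and the arm is still up. Now to the push plate.

```bash
python3 -m inch '[{"grip":0,"dx":0.8,"dy":0,"dz":-0.4,"rx":0.1,"ry":0.1,"rz":0},{"grip":0,"dx":1,"dy":0,"dz":-0.3,"rx":0.1,"ry":0.1,"rz":0},{"grip":0,"dx":1,"dy":0,"dz":-0.1,"rx":0,"ry":0,"rz":0},{"grip":0,"dx":1,"dy":0,"dz":0,"rx":0,"ry":0,"rz":0},{"grip":0,"dx":1,"dy":0,"dz":0,"rx":0,"ry":0,"rz":0},{"grip":0,"dx":1,"dy":0,"dz":0,"rx":0,"ry":0,"rz":0},{"grip":0,"dx":1,"dy":0,"dz":0,"rx":0,"ry":0,"rz":0},{"grip":0,"dx":1,"dy":0,"dz":0,"rx":0,"ry":0,"rz":0},{"grip":0,"dx":0.5,"dy":0,"dz":0,"rx":0,"ry":0,"rz":0},{"grip":0,"dx":0,"dy":0,"dz":0,"rx":0,"ry":0,"rz":0}]'
python3 - <<'E'
from h import *
q=np.load('q.npy');t=armp(q,(.187,0,.012))-.012*np.array([np.cos(q[2]),np.sin(q[2]),0]);t[2]+=.014
print(t);need(t,q[2])
S=cams.snapshot('side');T=cams.snapshot('top')
A=np.hstack([S['frame'][90:270,230:430],T['frame'][140:320,230:430]])[:,:,::-1]
cv2.imwrite('pics/a4.png',cv2.resize(A,(800,360)))
E
```

```text
time: 8.18
tool_pos: [0.5466, -0.0381, 0.3022]
ee_rot: [-3.125, -0.013, 1.495]
wrist_force: [-0.3, -0.4, 0.1]
width: 0.0006
[ 0.55561251 -0.01962841  0.26829375]
t 8.175 pos [ 0.5466 -0.0381  0.3022] rot [-3.125 -0.013  1.495] F [-0.3 -0.4  0.1] w 0.0005978106273990945
tool units dx,dy,dz: [0.74 0.33 1.36]
turn units [-0.19 -0.15  0.13]
```

View pics/a4.png

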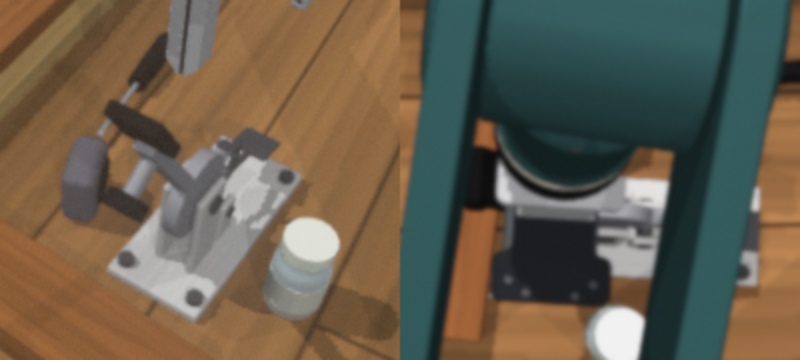

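The tip hangs at side (325,126), on the hinge side of and above the plate at (300,153). I'll go down, then forward to touch it, and work out the arc.

```bash
python3 -m inch '[{"grip":0,"dx":0,"dy":0.2,"dz":0.5,"rx":-0.2,"ry":-0.1,"rz":0},{"grip":0,"dx":0,"dy":0.2,"dz":0.6,"rx":0,"ry":0,"rz":0.1},{"grip":0,"dx":0.2,"dy":0,"dz":0.3,"rx":0,"ry":0,"rz":0},{"grip":0,"dx":0.3,"dy":0,"dz":0,"rx":0,"ry":0,"rz":0}]'
python3 - <<'E'
from h import *
q=np.load('q.npy');u=np.array([np.cos(q[2]),np.sin(q[2]),0])
pts=[armp(q,(.187,0,.012),a)-.008*u+[0,0,.014] for a in (.95,.85,.75,.65,.55,.45,.35,.25,.15,.05,0)]
need(pts[0],q[2])
print(np.array(pts).round(4))
for a,b in zip(pts,pts[1:]): print(((b-a)@u/.025).round(2), (-(b-a)[2]/.025).round(2))
E
```

```text
time: 8.78
tool_pos: [0.5578, -0.03, 0.2653]
ee_rot: [3.141, -0.003, 1.478]
wrist_force: [-0.0, 0.1, 0.7]
width: 0.0003
t 8.775 pos [ 0.5578 -0.03    0.2653] rot [ 3.141e+00 -3.000e-03  1.478e+00] F [-0.   0.1  0.7] w 0.00025639653480222387
tool units dx,dy,dz: [ 0.58 -0.13 -0.11]
turn units [ 0.   -0.04 -0.06]
[[ 0.556  -0.0153  0.2681]
 [ 0.5573  0.      0.2574]
 [ 0.5586  0.0142  0.2452]
 [ 0.5597  0.0271  0.2317]
 [ 0.5607  0.0386  0.217 ]
 [ 0.5616  0.0486  0.2011]
 [ 0.5623  0.0569  0.1844]
 [ 0.5629  0.0636  0.1669]
 [ 0.5634  0.0685  0.1488]
 [ 0.5636  0.0715  0.1303]
 [ 0.5637  0.0723  0.121 ]]
0.62 0.43
0.57 0.49
0.52 0.54
0.46 0.59
0.4 0.63
0.34 0.67
0.27 0.7
0.2 0.72
0.12 0.74
0.03 0.37
```

```bash
python3 -m inch '[{"grip":0,"dx":0.5,"dy":-0.1,"dz":0,"rx":0,"ry":0,"rz":0},{"grip":0,"dx":0.4,"dy":0,"dz":0.1,"rx":0,"ry":0,"rz":0}]'; python3 -m inch '[{"grip":0,"dx":0.6,"dy":0,"dz":0.4,"rx":0,"ry":0,"rz":0},{"grip":0,"dx":0.6,"dy":0,"dz":0.5,"rx":0,"ry":0,"rz":0}]'
python3 - <<'E'
from h import *
q=np.load('q.npy')
need(armp(q,(.187,0,.012),.75),q[2])
S=cams.snapshot('side')
cv2.imwrite('pics/a5.png',cv2.resize(S['frame'][90:270,230:430,::-1],(600,540)))
E
```

```text
time: 9.02
tool_pos: [0.5575, -0.0096, 0.2637]
ee_rot: [3.14, 0.005, 1.475]
wrist_force: [0.7, -7.6, -0.5]
width: 0.0004
time: 9.28
tool_pos: [0.5598, 0.0163, 0.2436]
ee_rot: [3.137, 0.016, 1.47]
wrist_force: [-2.6, -6.2, 1.3]
width: 0.0002
t 9.275 pos [0.5598 0.0163 0.2436] rot [3.137 0.016 1.47 ] F [-2.6 -6.2  1.3] w 0.00019647402173748147
tool units dx,dy,dz: [ 0.24 -0.05  0.49]
turn units [ 0.05  0.19 -0.16]
```

View pics/a5.png

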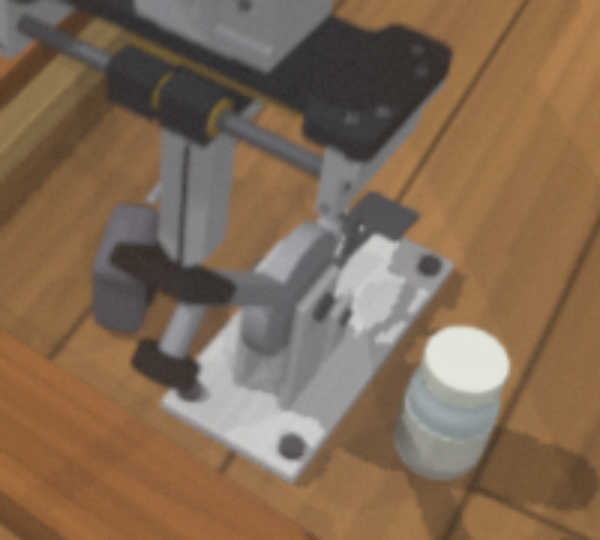

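The arm is turning with about 7 N, and the fingers bear on the plate's middle at side (~295,172). I'll continue round the arc.

```bash
python3 -m inch '[{"grip":0,"dx":0.5,"dy":0,"dz":0.6,"rx":0,"ry":0.1,"rz":0},{"grip":0,"dx":0.5,"dy":0,"dz":0.6,"rx":0,"ry":0.1,"rz":0},{"grip":0,"dx":0.4,"dy":0,"dz":0.7,"rx":0,"ry":0,"rz":0},{"grip":0,"dx":0.4,"dy":0,"dz":0.7,"rx":0,"ry":0,"rz":0}]'
python3 - <<'E'
from h import *
q=np.load('q.npy');o=robot.get_obs();u=np.array([np.cos(q[2]),np.sin(q[2])])
p=np.array(o['tool_pos']);print('local',(p[:2]-q[:2])@u,(p[:2]-q[:2])@[-u[1],u[0]],p[2]-.014,o['wrist_force'].round(1),o['ee_rot'])
S=cams.snapshot('side')
cv2.imwrite('pics/a6.png',cv2.resize(S['frame'][90:270,230:430,::-1],(600,540)))
E
```

```text
time: 9.82
tool_pos: [0.5638, 0.0596, 0.183]
ee_rot: [3.132, 0.008, 1.469]
wrist_force: [-2.7, -5.9, 4.1]
width: 0.0004
local 0.16630938038400564 -0.0012687567614461997 0.16903830823638993 [-2.7 -5.9  4.1] [3.13222479 0.00792991 1.46874382]
```

View pics/a6.png

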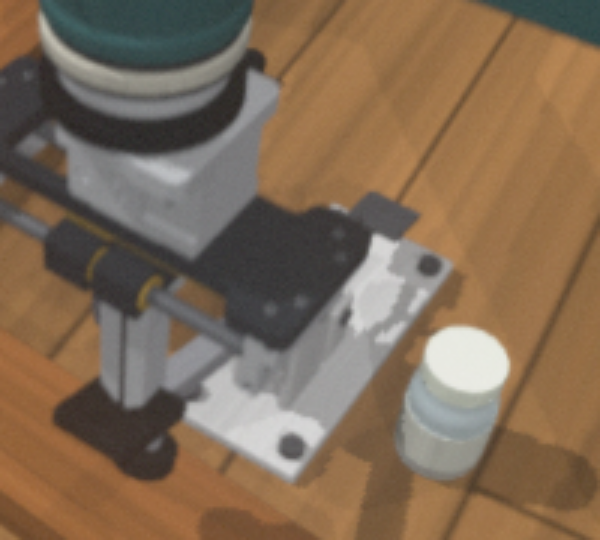

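The arm is at about 0.33 rad with the finger on the middle of the plate. Next is the rest of the arc, finishing gently.

```bash
python3 -m inch '[{"grip":0,"dx":0.2,"dy":0,"dz":0.7,"rx":0,"ry":0.1,"rz":0},{"grip":0,"dx":0.2,"dy":0,"dz":0.7,"rx":0,"ry":0,"rz":0},{"grip":0,"dx":0.1,"dy":0,"dz":0.6,"rx":0,"ry":0,"rz":0},{"grip":0,"dx":0,"dy":0,"dz":0.4,"rx":0,"ry":0,"rz":0}]';python3 -m inch '[{"grip":0,"dx":0,"dy":0,"dz":0.3,"rx":0,"ry":0,"rz":0}]'
```

```text
time: 10.38
tool_pos: [0.566, 0.0752, 0.1245]
ee_rot: [3.129, -0.004, 1.471]
wrist_force: [-2.8, -0.2, 5.4]
width: 0.0007
time: 10.5
tool_pos: [0.5661, 0.0755, 0.121]
ee_rot: [3.128, -0.005, 1.472]
wrist_force: [-14.5, -3.2, 37.7]
width: 0.0004
```

```bash
python3 -m inch '[{"grip":0,"dx":0,"dy":0,"dz":0.2,"rx":0,"ry":0,"rz":0}]';python3 -m inch '[{"grip":0,"dx":0,"dy":0,"dz":-0.5,"rx":0,"ry":0,"rz":0},{"grip":0,"dx":0,"dy":0,"dz":-1,"rx":0,"ry":0,"rz":0},{"grip":0,"dx":0,"dy":0,"dz":-1,"rx":0,"ry":0,"rz":0},{"grip":0,"dx":0,"dy":0,"dz":-1,"rx":0,"ry":0,"rz":0},{"grip":0,"dx":-1,"dy":0,"dz":-1,"rx":0,"ry":0,"rz":0},{"grip":0,"dx":-1,"dy":0,"dz":-1,"rx":0,"ry":0,"rz":0},{"grip":0,"dx":-1,"dy":-1,"dz":-0.5,"rx":0,"ry":0,"rz":0},{"grip":0,"dx":-1,"dy":-1,"dz":0,"rx":0,"ry":0,"rz":0},{"grip":0,"dx":-1,"dy":-1,"dz":0,"rx":0,"ry":0,"rz":0},{"grip":0,"dx":-1,"dy":-1,"dz":0,"rx":0,"ry":0,"rz":0},{"grip":0,"dx":-1,"dy":-1,"dz":0,"rx":0,"ry":0,"rz":0},{"grip":0,"dx":-1,"dy":-1,"dz":0,"rx":0,"ry":0,"rz":0}]'
python3 -m inch '[{"grip":0,"dx":-1,"dy":-1,"dz":0,"rx":0,"ry":0,"rz":0},{"grip":0,"dx":-1,"dy":-1,"dz":0,"rx":0,"ry":0,"rz":0},{"grip":0,"dx":-1,"dy":-1,"dz":0,"rx":0,"ry":0,"rz":0},{"grip":0,"dx":-1,"dy":-1,"dz":0,"rx":0,"ry":0,"rz":0},{"grip":0,"dx":0,"dy":0,"dz":0,"rx":0,"ry":0,"rz":0}]'
python3 - <<'E'
from h import *
q=np.load('q.npy');np.set_printoptions(precision=4,suppress=True)
S=cams.snapshot('side');T=cams.snapshot('top')
for n,P in [('clamp_push',armp(q,(.187,0,.012),0)),('clamp_foot',armp(q,(.145,0,-.05),0)),('pawl_pad',W(q,(-.134,0,.053))),('board',None)]:
  a=spotter.place_of(S,n);b=spotter.place_of(T,n)
  print(n,'expected',P,'tri',tri(S,a[0]['pixel'],T,b[0]['pixel']) if a and b else (a,b))
A=np.hstack([S['frame'][90:290,190:400],T['frame'][130:330,220:430]])[:,:,::-1]
cv2.imwrite('pics/a7.png',cv2.resize(A,(798,380)))
E
```

```text
time: 10.62
tool_pos: [0.566, 0.0756, 0.1211]
ee_rot: [3.126, -0.005, 1.472]
wrist_force: [-10.8, -3.7, 23.3]
width: 0.0008
time: 12.12
tool_pos: [0.3992, -0.1059, 0.2649]
ee_rot: [3.114, -0.025, 1.486]
wrist_force: [-0.0, -0.3, 0.4]
width: 0.0005
time: 12.75
tool_pos: [0.2908, -0.199, 0.258]
ee_rot: [3.105, -0.028, 1.487]
wrist_force: [0.6, 0.9, -0.1]
width: 0.0005
clamp_push expected [0.5644 0.0803 0.107 ] tri (array([0.5654, 0.0797, 0.1063]), np.float64(0.000348807872933349))
clamp_foot expected [0.5607 0.0385 0.045 ] tri (array([0.5627, 0.0427, 0.0383]), np.float64(0.003481260273404358))
pawl_pad expected [ 0.5363 -0.2395  0.053 ] tri (array([ 0.5087, -0.3002, -0.2193]), np.float64(0.1267722151115595))
board expected None tri (array([ 0.5841,  0.0351, -0.0136]), np.float64(0.002730331670561192))
```

View pics/a7.png

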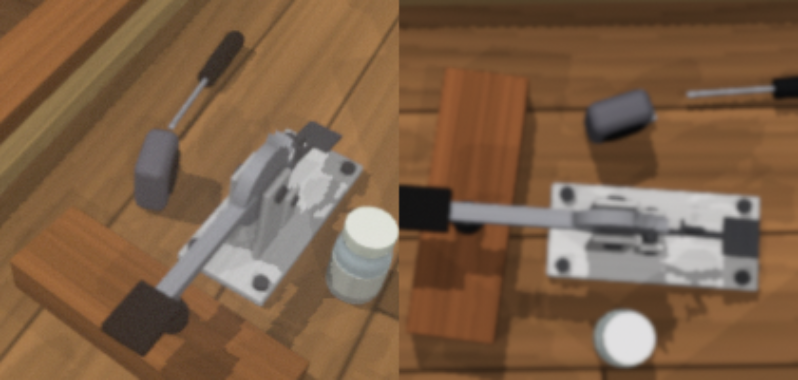

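Both views show the arm level with its foot on the board and the plate at z 0.106 (expected 0.107). The pad is still down at side (358,162), and the bystanders are unmoved. I'm handing in the job.

```bash
python3 - <<'E'
from h import *
T=cams.snapshot('top')
r=[x['pixel'] for x in spotter.place_of(T,'pawl_pad')[:1]];q=np.load('q.npy');print(r,proj(T,W(q,(-.134,0,.053))))
print(robot.get_obs()['wrist_force'],robot.close_job())
E
```

```text
[[398.4, 252.3]] (np.float64(400.41727066783017), np.float64(255.18494506743002))
the job is handed in; nothing more can be done
[-0.33327756 -0.45678508 -0.02730567] None
```

I pressed the pawl's pad down with the shut fingertips until it snapped over, then swung the arm down by its plate until its foot rested on the board. I then backed the robot off and handed the job in at about 13 s of the 48 s allowed. `close_job()` reports no verdict, so whether it passed is not confirmed.

**Pawl:** pressing showed about 20 N at first, above the 12 N given. The force dropped to zero as it snapped over, and I followed it to the stop with about 30 N. With the robot clear, the pictures showed the pad down and staying there.

**Arm:** it took about 7 N to push, then 23–38 N once the foot bore on the board. After release, the plate measured 106 mm above the bench against 107 mm for a level arm, within the 0.03 rad allowed.

**Surroundings:** the board was within about 4 mm of its first measurement, and its height reading was unchanged. The jar, tape measure and screwdriver looked unmoved by eye only. The wrist force was about zero after I backed off.

**Checks that disagreed:**
- **Pad position:** the last two-camera measurement of the pad was unusable, with the two rays missing each other by 127 mm, so one detection was wrong. The top view alone put the pad within about 4 pixels of where it should be when fully down.
- **Foot height:** the foot measured 38 mm instead of 45 mm, within the networks' usual error.

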